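Clamp a glued heel lift in the bonding press and jam the lock nut

TASK

A rubber sole with a freshly glued heel lift is waiting in the green bonding press. Turn the bar on top of the spindle clockwise until the foot is clamped firmly on the heel lift, then run the lever lock nut down the spindle by its red handle and jam it tight against the boss of the bridge so the spindle cannot back off while the glue sets. Leave the sole where it lies under the foot, and leave the other things on the bench alone.

Things in the scene. Friction and masses are not known exactly. Their poses are not given: they have to be found in the camera images.
- press: Green cast two-column bonding press, bolted to the bench: bed 225 x 150 mm, its rubber top 24 mm above the bench; columns 84 mm either side of the spindle along its y axis, their nuts reaching 139 mm above the bench; bridge 40 mm wide with a round boss in the middle. Origin: on the bench under the spindle axis, which is its z axis (up). The sole's toe points to -x.
- boss_seat (a point): Centre of the flat steel face on top of the boss, 140 mm above the bench, on the spindle axis, where the lock nut seats.
- spindle (a joint): Turn of the spindle in rad, clockwise from above, 0 = foot fully raised, stop at 2.1. Spindle, bar and foot sink 3.82 mm per rad (four-start thread, lead 24 mm). The foot meets the heel lift at about 1.1 (start 0 to 0.6). Turning takes 0.12 N m, then rises steeply once the foot bears, to about 0.35 N m some 0.1 rad further on. Clamping above some 35 N eases back to that on release.
- bar_center (a point): Centre of the dark steel grip bar across the top of the spindle: 68 mm long (along this point's x), 14 mm wide (y), 18 mm high; about 0.225 m above the bench with the foot raised. On the spindle axis, turns with the spindle (z up). Free space beside the bar and for 25 mm under it.
- foot: Round pressing foot at the lower end of the spindle, 47 mm across with a 44 mm rubber face; moves up and down only. The heel lift gives only a few tenths of a mm; firmly clamped is 10 N or more, reached within 0.05 rad of spindle turn after contact. Origin: centre of its lower face.
- foot_face (a point): Centre of the foot's lower face.
- nut (a joint): Turn of the lever lock nut in rad, growing clockwise from above (running down), 0 = fully backed off. Nut, lever and handle sink 3.82 mm per rad whatever the spindle does; its lower face meets the boss at 2.60 (start 0 to 1.2, a gap of 10 to 5 mm). Runs freely (0.03 N m) until then. A short stub with a ball points away from the lever.
- nut_tight (a joint): Further clockwise turn of the lock nut once it is seated, in rad, 0 to 0.25 (hard stop): this takes 0.45 N m, about 5 N at the red handle, and stays where it is left. Tight from 0.10 up. The lever turns by nut + nut_tight in all.
- nut_face (a point): Centre of the lock nut's lower face, on the spindle axis.
- grip_center (a point): Middle of the red upright handle at the end of the nut's lever, 88 mm from the spindle axis: 20 mm thick, 45 mm high, revolving freely on its own vertical pin, so the gripper need not turn with the lever. The lever (15 mm wide) lies 24 mm below this point. 0.183 m above the bench with the nut seated, 10 mm higher when backed off.
- sole: Loose black-heeled rubber sole, 256 x 80 mm, 4 mm thick, with a heel lift of about 50 x 54 x 10 mm on its rear end; lies flat on the bed, heel lift under the foot. Origin: centre of its underside; toe to its -y.
- heel_top (a point): Centre of the top face of the heel lift, about 37 mm above the bench; starts within 10 mm of the foot's axis.
- glue_pot: Bystander: grey metal pot of cement, 79 mm across, 76 mm high; origin under its centre.
- glue_brush: Bystander: wooden glue brush 194 mm long, 24 mm thick, lying on the bench; origin under its middle.
- red_shoe_b: Bystander: red shoe with a black toe, 257 mm long, 76 mm high, at the left of the toggle clamp; origin under its middle.

How it is judged:
By the outcome, as a careful person would: the job done as asked, in the order asked, and still so for the second after the job is handed in, with the robot touching nothing.
It also fails if it takes over 45 s, if anything falls off the work surface, if the arm or the gripper's body presses on something with over 40 N, if the wrist force passes 120 N, or if a joint passes its speed limit or range.

ROBOT

A 6-joint arm with a two-finger parallel gripper is mounted at the origin on a cart in front of the work surface, level with it; the furniture and walls round the work are solid. World frame = base frame: x ahead of the robot, y to its left, z up, the work surface at z = 0. Lengths are in m, angles in rad, forces in N, time in s.
With the tool pointing down it reaches from about 0.35 to 0.775 m from the base axis. Payload 5.5 kg.
Tool frame: the origin (TCP) lies where the fingers leave the gripper's body, on its centre line; the fingertips stand 73 mm ahead of it and the grasp point (between the pads) lies 54 mm ahead of it; z points along the fingers, y is the line along which they close (so a half turn about z gives the same grasp; the last joint's range is limited). The gripper opens to 85 mm and grips with 20 to 120 N. Pads are 22 mm wide; open, the fingers measure 114 mm over their backs; the gripper's body (76 mm by 85 mm) begins 54 mm behind the grasp point. The pads swing forward as they close: fully open they stand 13 mm farther back than shut.
Start: joints at [1.114, 0.313, 0.046, 1.304, 0, 1.431], TCP at [0.179, 0.546, 0.304] pointing down, gripper open.
Joint ranges: [-2.76, 2.76], [-0.86, 1.69], [-1.03, 1.26], [-2.2, 2.34], [-1.47, 1.5], [-3.14, 3.14]. Speed limits (rad/s): [2.57, 2.57, 3.14, 3.14, 3.14, 3.14].

INTERFACE

Orientations are given as a rotation vector (axis times angle).
In Python, from cell import bot gives the robot as it stands.
- The arm moves only by the shell command python3 -m crank 'ROWS' [FORCE]. ROWS is JSON, one flat list of numbers, 7 for each row, row after row: the finger opening in mm, from 0 to 85.4, then the shift along the tool's x, y, z in mm, then the turn, a rotation vector about the tool's x, y, z in degrees. A call has 1 to 10 rows; each row shifts and turns the commanded pose from where the row before left it, along the tool's axes as they then stand; what a row does not reach is not made up. A row lasts 1/10 s, in which the tool goes at most 50 mm and 8.59 degrees, less where a joint would pass 70% of its speed; a pose out of reach is approached as far as the arm can. A call is refused whole if a number of a shift passes 50 or a number of a turn 8.59, either way. A call with a gripper value outside its range is refused whole. The fingers move at their own pace and stop on an object; FORCE is the grip in N (left out, the last holds). Time passes only in rows, so rows that do not move let the fingers close. It gives the time, the measured TCP pose, the force, the opening and the grip force at its end, in the units of the state.
- bot.observe(): the state, without advancing time (a new reading comes with each control period).
- bot.grab_frame(name): name is "scene" or "side" or "wrist"; returns a dict with "img" (400x640x3 uint8, red, green, blue), "fx", "fy", "cx", "cy" (pixels), "R" (3x3) and "t" (3): a world point X has camera coordinates R X + t; the wrist camera has in their place "mount" (4x4, takes a point from camera to tool coordinates, whose origin is the TCP and whose axes are the flange's). Camera axes: x right, y down, z forward; pixel columns grow to the right and rows downward; lengths in m; the calibration is good to about 2 mm. A picture is of the moment at which its call begins: read the wrist's pose just before it. There is no depth.
- bot.job_done(): hands the job in; it is judged then, once.
Trained networks look in the newest picture that a camera, given by its name, has taken for a name from the list of things; names that differ only in an ending like _2 or _b are one class to them, and where a whole thing is asked for, a point or a joint stands for the part that bears it (a point fixed in the world has none). Each returns a list of dicts, best first, with "score" (0 to 1); they miss things now and then, are a little off and sometimes report something else, mostly with a low value. They report only what shows in the picture. A call takes as long as a camera call.
- bot.boxes_of(camera, thing): "position" ([column, row] in pixels, amid what is visible of it).
The state is a dict: "time": time; "qpos": joint angles; "qvel": joint speeds; "joint_efforts": joint torques, N m; "tcp_pos": TCP position; "tcp_rot": TCP orientation; "contact_force": force on the tool from outside, world axes, zero at the start; "torque": the same for the moment, N m; "finger_gap": finger opening in m; "grip_force": force on a finger pad.
Only numpy, scipy, OpenCV 4.12 (cv2) and the standard library are available. Lean on these libraries where they do the work, as an engineer would, in place of code of your own. Each camera call takes 0.05 s, during which the arm holds its last target. There are 200 camera calls.

## Working session

There is one attempt and no reset: what is moved stays moved. The work goes in short steps, Python scripts to look and compute and a shell command to move; the robot and the scene stay as the last step left them, time stands still between calls to the robot, and variables do not carry over. Pictures are saved under pics/ and viewed, at most 10 in all, crops included, and the job is handed in when it is done.

```bash
mkdir -p pics; ls
python3 - <<'E'
from cell import bot
import cv2,json
for c in("scene","side"):
    f=bot.grab_frame(c); cv2.imwrite(f"pics/{c}0.png",f["img"][:,:,::-1])
    print(c,f["fx"],f["fy"],f["cx"],f["cy"],f["R"],f["t"])
    for n in("press","bar_center","grip_center","boss_seat","heel_top","nut_face","foot_face","glue_pot"):
        try:print(n,[(d["score"],d["position"]) for d in bot.boxes_of(c,n)][:3])
        except Exception as e: print(n,e)
print(bot.observe())
E
```

```text
pics
scene 380.3562818745384 380.3562818745384 310.20228260530575 197.57083481266574 [[-0.8629256  -0.50503202  0.01738024]
 [-0.39778135  0.65765529 -0.63973394]
 [ 0.31165592 -0.55895632 -0.76839991]] [0.48152506 0.30164284 0.87470521]
press [(0.89, [381.2, 169.4])]
bar_center [(0.74, [384.4, 122.8]), (0.7, [411.4, 192.3])]
grip_center [(0.51, [226.8, 312.8]), (0.39, [356.0, 116.6])]
boss_seat [(0.62, [382.2, 169.9])]
heel_top [(0.58, [408.3, 191.5])]
nut_face [(0.54, [381.6, 170.4])]
foot_face [(0.65, [386.3, 125.4]), (0.39, [383.6, 122.0])]
glue_pot [(0.91, [295.9, 182.0]), (0.66, [224.3, 316.8])]
side 511.03117670731075 511.03117670731075 319.5910737231595 200.3906532716435 [[-0.98181135 -0.18878937 -0.02012587]
 [-0.08597619  0.53661284 -0.83943717]
 [ 0.16927662 -0.82243859 -0.54308396]] [0.54768558 0.14830154 1.54844602]
press [(0.86, [356.6, 181.4])]
bar_center [(0.72, [355.6, 137.8])]
grip_center [(0.54, [330.5, 142.0])]
boss_seat [(0.89, [354.0, 184.4]), (0.53, [349.6, 150.8])]
heel_top [(0.59, [386.1, 192.4]), (0.44, [348.6, 153.8])]
nut_face [(0.73, [346.0, 150.7])]
foot_face [(0.54, [356.5, 138.7])]
glue_pot [(0.78, [298.9, 200.9])]
{'time': 0.9, 'qpos': array([ 1.11443230e+00,  3.13188790e-01,  4.61258445e-02,  1.30360678e+00,
       -1.74842901e-05,  1.43120644e+00]), 'qvel': array([ 9.04852385e-04,  6.79134525e-04,  1.90908727e-04,  6.36195792e-04,
       -5.01442268e-04, -8.61677756e-06]), 'joint_efforts': array([-1.44293470e-03, -4.80450976e+01,  2.98811549e+01,  1.05349063e-04,
       -8.85984355e-05, -8.11535415e-06]), 'tcp_pos': array([0.17913973, 0.54642556, 0.30394015]), 'tcp_rot': array([4.95501319e-01, 3.10221603e+00, 1.82030654e-04]), 'contact_force': array([-0.23849372, -0.13194761,  0.14667144]), 'torque': array([-0.02872828,  0.00246732, -0.04408377]), 'grip_force': 0.0, 'finger_gap': 0.08576450293947768}
```

View pictures.

Run:
```python
import cv2
a=cv2.imread("pics/scene0.png")[70:270,260:500];cv2.imwrite("pics/s1.png",cv2.resize(a,None,fx=3,fy=3,interpolation=2)[:600,:720])
a=cv2.imread("pics/side0.png")[90:240,260:460];cv2.imwrite("pics/s2.png",cv2.resize(a,None,fx=4,fy=4,interpolation=2))
```

```text
(no output)
```

View pics/scene0.png

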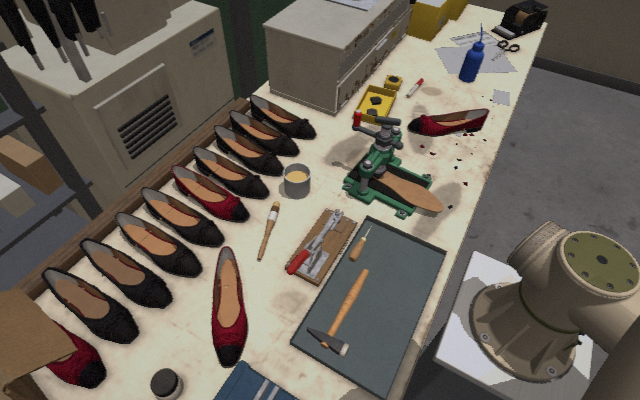

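View pics/s1.png

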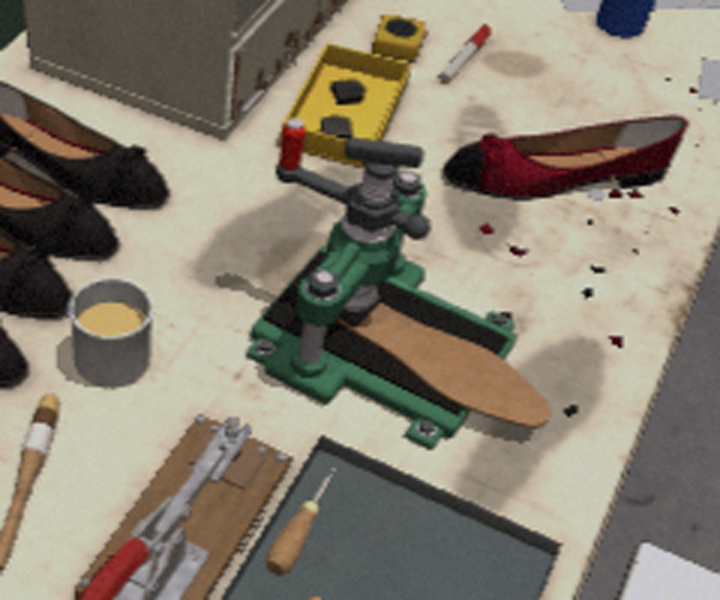

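View pics/s2.png

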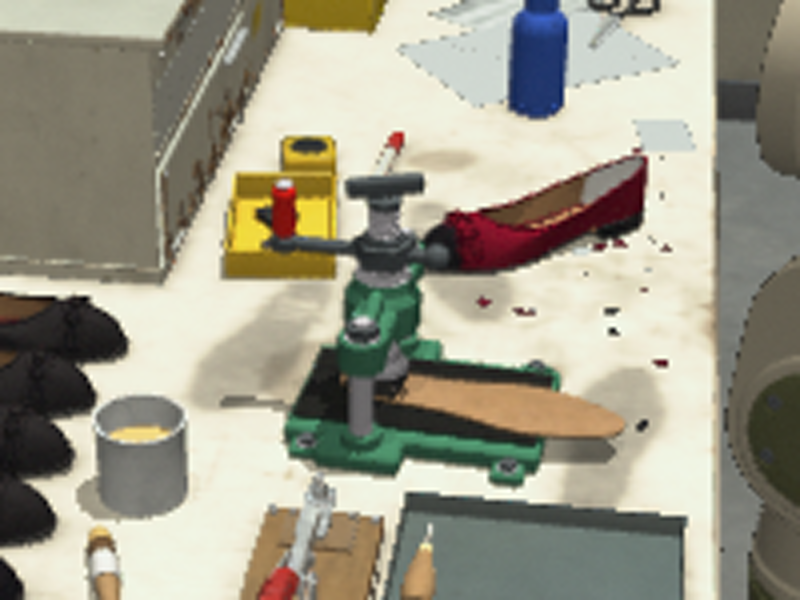

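```bash
cat > h.py <<'E'
import numpy as np, cv2
K={"scene":(380.3562818745384,310.20228260530575,197.57083481266574,[[-0.8629256,-0.50503202,0.01738024],[-0.39778135,0.65765529,-0.63973394],[0.31165592,-0.55895632,-0.76839991]],[0.48152506,0.30164284,0.87470521]),
"side":(511.03117670731075,319.5910737231595,200.3906532716435,[[-0.98181135,-0.18878937,-0.02012587],[-0.08597619,0.53661284,-0.83943717],[0.16927662,-0.82243859,-0.54308396]],[0.54768558,0.14830154,1.54844602])}
def ray(c,p):
    f,cx,cy,R,t=K[c];R=np.array(R);t=np.array(t)
    o=-R.T@t;d=R.T@np.array([(p[0]-cx)/f,(p[1]-cy)/f,1]);return o,d/np.linalg.norm(d)
def tri(a,b):
    A=np.zeros((3,3));v=np.zeros(3)
    for o,d in(ray("scene",a),ray("side",b)):
        M=np.eye(3)-np.outer(d,d);A+=M;v+=M@o
    X=np.linalg.solve(A,v);return X,[np.linalg.norm(np.cross(X-o,d)) for o,d in(ray("scene",a),ray("side",b))]
def atz(c,p,z):
    o,d=ray(c,p);return o+d*(z-o[2])/d[2]
E
python3 - <<'E'
from h import *
S=lambda x,y:(260+x/3,70+y/3);T=lambda x,y:(260+x/4,90+y/4)
print("cams",ray("scene",(0,0))[0],ray("side",(0,0))[0])
for n,a,b,z in [("barC",S(384,152),T(386,185),.223),("barL",S(350,150),T(350,187),.223),("barR",S(419,155),T(422,184),.223),("handle",S(291,146),T(284,211),.19),("handtop",S(292,127),T(285,186),.21),("ball",S(418,224),T(438,256),.165)]:
    print(n,*tri(a,b),atz("scene",a,z),atz("side",b,z))
E
```

```text
cams [0.26290114 0.53373057 0.85672555] [0.28835861 1.29731847 0.97644867]
barC [ 0.47836833 -0.26540075  0.21741812] [np.float64(0.0013486706043455024), np.float64(0.001348670604345514)] [ 0.47788138 -0.25927868  0.223     ] [ 0.47562701 -0.25258767  0.223     ]
barL [ 0.50551054 -0.24928132  0.2205282 ] [np.float64(0.00011522011642316069), np.float64(0.000115220116423174)] [ 0.50444658 -0.24616239  0.223     ] [ 0.50491693 -0.24434398  0.223     ]
barR [ 0.45084898 -0.28421364  0.21186092] [np.float64(0.002472782154161724), np.float64(0.0024727821541616966)] [ 0.45010534 -0.27154635  0.223     ] [ 0.4460549  -0.25894131  0.223     ]
handle [ 0.56663173 -0.26810202  0.18526033] [np.float64(0.0013931840202355088), np.float64(0.0013931840202356842)] [ 0.56598585 -0.26345984  0.19      ] [ 0.56354049 -0.25714268  0.19      ]
handtop [ 0.56402873 -0.25779935  0.21441473] [np.float64(0.0017538337398617198), np.float64(0.0017538337398619458)] [ 0.56802085 -0.26461874  0.21      ] [ 0.56381211 -0.26466857  0.21      ]
ball [ 0.43279578 -0.26672483  0.15281778] [np.float64(0.0018063168733620817), np.float64(0.0018063168733621297)] [ 0.43166693 -0.25369257  0.165     ] [ 0.42888484 -0.24232361  0.165     ]
```

```bash
python3 -m crank '[85,-33.4,-30.7,-6,0,0,0,85,-33.4,-30.7,-6,0,0,0,85,-33.4,-30.7,-6,0,0,0,85,-33.4,-30.7,-6,0,0,0,85,-33.4,-30.7,-6,0,0,0,85,-33.4,-30.7,-6,0,0,0,85,-33.4,-30.7,-6,0,0,0,85,-33.4,-30.7,-6,0,0,0,85,-33.4,-30.7,-6,0,0,0,85,-33.4,-30.7,-6,0,0,0]'
```

```text
time: 1.9
tcp_pos: [0.4014, 0.1489, 0.3645]
tcp_rot: [0.495, 3.101, 0.001]
contact_force: [0.7, -0.2, 1.1]
finger_gap: 0.085
grip_force: 0.0
```

```bash
python3 -m crank '[85,-18.8,-39.4,0,0,0,0,85,-18.8,-39.4,0,0,0,0,85,-18.8,-39.4,0,0,0,0,85,-18.8,-39.4,0,0,0,0,85,-18.8,-39.4,0,0,0,0,85,-18.8,-39.4,0,0,0,0,85,-18.8,-39.4,0,0,0,0,85,-18.8,-39.4,0,0,0,0,85,-18.8,-39.4,0,0,0,0,85,0,0,0,0,0,-8.5]'
python3 -m crank '[85,0,0,0,0,0,-8.5,85,0,0,0,0,0,-8.5,85,0,0,0,0,0,-8.5,85,0,0,0,0,0,-8.5,85,0,0,0,0,0,0]'
python3 - <<'E'
from cell import bot
import cv2
s=bot.observe();f=bot.grab_frame("wrist");cv2.imwrite("pics/w1.png",f["img"][:,:,::-1])
print(s["tcp_pos"].tolist(),s["tcp_rot"].tolist(),s["qpos"],f["fx"],f["cx"],f["cy"],f["mount"].tolist() if hasattr(f["mount"],"tolist") else f["mount"])
for n in("bar_center","grip_center"):print(n,[(d["score"],d["position"]) for d in bot.boxes_of("wrist",n)][:3])
E
```

```text
time: 2.9
tcp_pos: [0.4517, -0.2439, 0.363]
tcp_rot: [0.268, 3.13, -0.002]
contact_force: [-0.5, 0.8, -0.3]
finger_gap: 0.0847
grip_force: 0.0
time: 3.4
tcp_pos: [0.4512, -0.2391, 0.3639]
tcp_rot: [-0.663, 3.071, 0.0]
contact_force: [-0.1, -0.4, -0.3]
finger_gap: 0.0851
grip_force: 0.0
[0.45116513941906916, -0.23905928673714094, 0.3638994891007879] [-0.662965758883404, 3.0707545104467866, 3.745360069078742e-05] [-6.44625177e-01  1.76752737e-01  1.36754989e-02  1.40768008e+00
  8.14922832e-05 -1.06989134e+00] 317.563691700689 316.6574816434048 204.70465256958352 [[-0.0003862337016355673, -0.9524665099282593, -0.3046430670286251, 0.0782729240476428], [0.9999998506837735, -0.0004856482738723678, 0.000250555751187354, 0.0015961577961125517], [-0.000386595341525552, -0.3046429247673968, 0.952466555283285, -0.06972696850071525], [0.0, 0.0, 0.0, 1.0]]
bar_center [(0.65, [278.8, 236.7])]
grip_center [(0.9, [238.5, 300.7])]
```

View pics/w1.png

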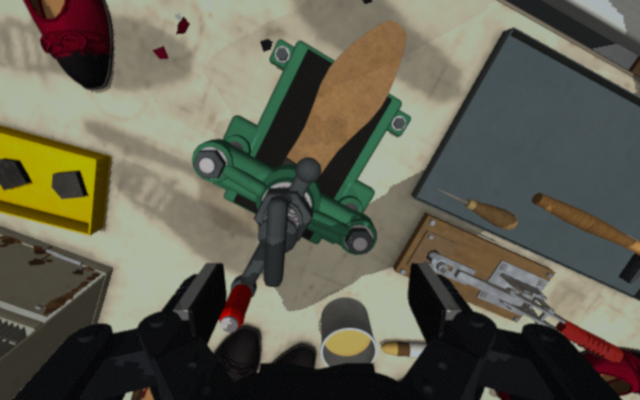

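```bash
cat >> h.py <<'E'
from scipy.spatial.transform import Rotation as Ro
M=np.array([[-0.0003862337016355673,-0.9524665099282593,-0.3046430670286251,0.0782729240476428],[0.9999998506837735,-0.0004856482738723678,0.000250555751187354,0.0015961577961125517],[-0.000386595341525552,-0.3046429247673968,0.952466555283285,-0.06972696850071525],[0,0,0,1]])
def wz(p,z,pos,rot):
    R=Ro.from_rotvec(rot).as_matrix()
    o=R@M[:3,3]+pos;d=R@M[:3,:3]@np.array([(p[0]-316.6575)/317.5637,(p[1]-204.7047)/317.5637,1])
    return o+d*(z-o[2])/d[2]
E
python3 - <<'E'
from h import *
P=[0.451165,-0.239059,0.363899];r=[-0.662966,3.070755,0]
w=lambda p,z:wz(p,z,P,r).round(4)
a,b=w((211,163),.138),w((361,238),.138);print("nuts",a,b,(a+b)/2,np.hypot(*(a-b)[:2]))
a,b=w((279,194),.232),w((273,284),.232);print("bar",a,b,(a+b)/2,np.hypot(*(a-b)[:2]),np.degrees(np.arctan2(*(b-a)[1::-1])))
print("handle top",w((229,325),.21),w((229,325),.215),"mid",w((238.5,300.7),.188),"ball",w((309,170),.165))
R=Ro.from_rotvec(r).as_matrix();print(R)
E
```

```text
nuts [ 0.4687 -0.338   0.138 ] [ 0.4791 -0.1754  0.138 ] [ 0.4739 -0.2567  0.138 ] 0.16293225586114005
bar [ 0.4414 -0.2689  0.232 ] [ 0.5059 -0.2472  0.232 ] [ 0.47365 -0.25805  0.232  ] 0.06805247974908775 18.594695006147994
handle top [ 0.5715 -0.2637  0.21  ] [ 0.5672 -0.2639  0.215 ] mid [ 0.5623 -0.2641  0.188 ] ball [ 0.4317 -0.2533  0.165 ]
[[-9.10928918e-01 -4.12563328e-01  8.46648267e-05]
 [-4.12563328e-01  9.10928922e-01  1.82788602e-05]
 [-8.46648267e-05 -1.82788602e-05 -9.99999996e-01]]
```

```bash
python3 -m crank '[85,0,0,0,0,0,5.8,85,-15.7,-24.7,0,0,0,0,85,0,0,0,0,0,0,85,0,0,43.5,0,0,0,85,0,0,43.5,0,0,0,85,0,0,0,0,0,0,30,0,0,0,0,0,0,30,0,0,0,0,0,0,30,0,0,0,0,0,0]'
python3 - <<'E'
from cell import bot
import cv2
s=bot.observe();f=bot.grab_frame("wrist");cv2.imwrite("pics/w2.png",f["img"][:,:,::-1]);print(s["tcp_pos"],s["tcp_rot"],s["contact_force"],s["torque"],s["finger_gap"])
E
```

```text
time: 4.45
tcp_pos: [0.4752, -0.2583, 0.2797]
tcp_rot: [-0.505, 3.097, -0.006]
contact_force: [-0.7, 0.2, 0.7]
finger_gap: 0.0434
grip_force: 0.0
[ 0.47515177 -0.2583147   0.27973931] [-0.50539148  3.09712585 -0.00555261] [-0.71591992  0.20017114  0.66544757] [ 0.00619096  0.01089325 -0.04019676] 0.04341812357953522
```

View pics/w2.png

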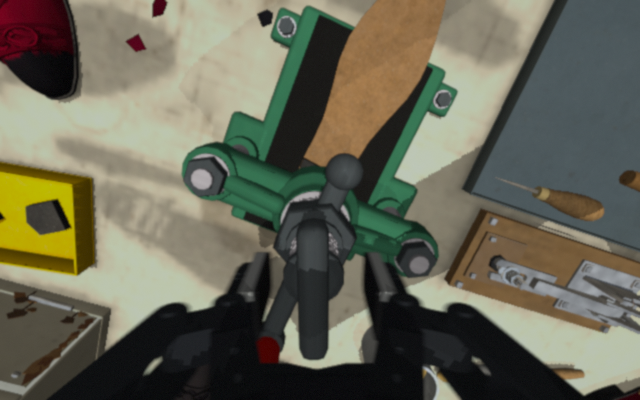

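```bash
python3 -m crank '[5,0,0,0,0,0,0,5,0,0,0,0,0,0,5,0,0,0,0,0,0,5,0,0,0,0,0,0]' 80
python3 -c "
from cell import bot
s=bot.observe();print(s['tcp_pos'],s['contact_force'],s['torque'],s['finger_gap'],s['qpos'][5])"
```

```text
time: 4.9
tcp_pos: [0.4753, -0.2589, 0.2798]
tcp_rot: [-0.505, 3.097, -0.008]
contact_force: [0.1, -2.3, 6.7]
finger_gap: 0.0264
grip_force: 78.4
[ 0.47530251 -0.25893978  0.27981594] [ 0.10698951 -2.26979324  6.6912655 ] [-0.33737214  0.03591078  0.02135063] 0.02639904251879277 -0.9701337996375121
```

Run:
```python
from cell import bot
import cv2,numpy as np
a=bot.grab_frame("wrist")["img"][200:400,220:420,::-1]
b=bot.grab_frame("side")["img"][90:190,300:400,::-1]
cv2.imwrite("pics/g.png",np.hstack([cv2.resize(a,(400,400)),cv2.resize(b,(400,400))]))
```

```text
(no output)
```

View pics/g.png

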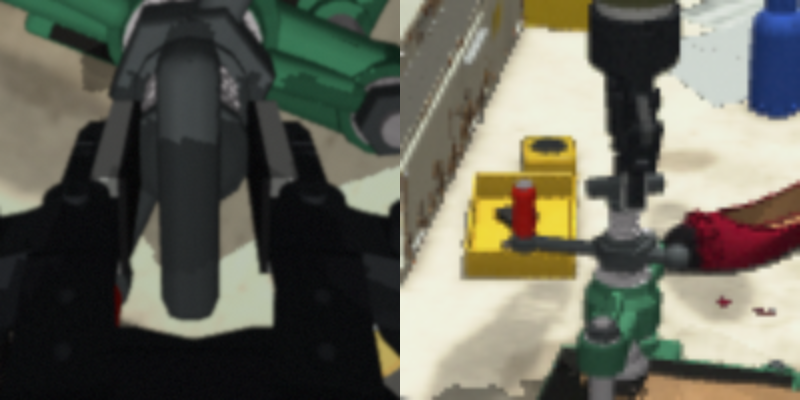

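```bash
python3 -m crank '[40,0,0,0,0,0,0,40,0,0,0,0,0,0,40,0,0,-10,0,0,0,40,0,0,0,0,0,0,5,0,0,0,0,0,0,5,0,0,0,0,0,0,5,0,0,0,0,0,0,5,0,0,0,0,0,0]' 80
python3 -c "
from cell import bot
s=bot.observe();print(s['tcp_pos'],s['contact_force'],s['torque'],s['finger_gap'],s['qpos'][5])"
```

```text
time: 5.8
tcp_pos: [0.4746, -0.2585, 0.2879]
tcp_rot: [-0.505, 3.099, -0.005]
contact_force: [2.0, -4.6, 5.5]
finger_gap: 0.0122
grip_force: 84.2
[ 0.47458199 -0.25851404  0.28785954] [ 1.99604377 -4.64856376  5.52688352] [-0.91269843 -0.19902755 -0.03286423] 0.012156845643248333 -0.9702834224474958
```

```bash
python3 -m crank '[5,0,0,0.57,0,0,8.5,5,0,0,0.57,0,0,8.5,5,0,0,0.57,0,0,8.5,5,0,0,0,0,0,0,5,0,0,0,0,0,0]'
cat > st.py <<'E'
from cell import bot
import numpy as np
from scipy.spatial.transform import Rotation as Ro
s=bot.observe();R=Ro.from_rotvec(s['tcp_rot']).as_matrix()
print(s['time'],s['tcp_pos'].round(4),"yaz",np.degrees(np.arctan2(R[1,1],R[0,1])).round(2),"F",s['contact_force'].round(2),"T",s['torque'].round(3),s['finger_gap'].round(4),s['grip_force'],"q6",s['qpos'][5].round(3))
print(R.round(4).tolist())
E
python3 st.py
```

```text
time: 6.3
tcp_pos: [0.4745, -0.2576, 0.2862]
tcp_rot: [0.191, 3.133, -0.001]
contact_force: [0.5, -0.6, 7.0]
finger_gap: 0.0118
grip_force: 84.6Traceback (most recent call last):
  File "st.py", line 5, in <module>
    print(s['time'],s['tcp_pos'].round(4),"yaz",np.degrees(np.arctan2(R[1,1],R[0,1])).round(2),"F",s['contact_force'].round(2),"T",s['torque'].round(3),s['finger_gap'].round(4),s['grip_force'],"q6",s['qpos'][5].round(3))
                                                                                                                                                        ^^^^^^^^^^^^^^^^^^^^^
AttributeError: 'float' object has no attribute 'round'
```

```bash
sed -i "s/s\['finger_gap'\].round(4)/round(s['finger_gap'],4)/" st.py; python3 st.py; python3 -m crank '[5,0,0,0.4,0,0,6,5,0,0,0,0,0,0]';python3 st.py
```

```text
6.3 [ 0.4745 -0.2576  0.2862] yaz 83.03 F [ 0.49 -0.6   7.01] T [-0.037 -0.214 -0.174] 0.0118 84.55135492840782 q6 -0.525
[[-0.9926, 0.1214, 0.0023], [0.1214, 0.9926, -0.0005], [-0.0023, -0.0002, -1.0]]
time: 6.5
tcp_pos: [0.4746, -0.2573, 0.2857]
tcp_rot: [0.357, 3.119, 0.001]
contact_force: [1.2, -0.8, 7.6]
finger_gap: 0.0122
grip_force: 84.6
6.5 [ 0.4746 -0.2573  0.2857] yaz 76.93 F [ 1.18 -0.78  7.56] T [ 0.091 -0.335 -0.203] 0.0122 84.57603960312554 q6 -0.418
[[-0.9741, 0.2262, 0.0024], [0.2262, 0.9741, 0.0001], [-0.0023, 0.0007, -1.0]]
```

```bash
for i in 1; do python3 -m crank '[5,0,0,0.4,0,0,6,5,0,0,0,0,0,0]';python3 st.py;python3 -m crank '[5,0,0,0.4,0,0,6,5,0,0,0,0,0,0]';python3 st.py; done
```

```text
time: 6.7
tcp_pos: [0.4747, -0.2571, 0.2855]
tcp_rot: [0.519, 3.096, 0.001]
contact_force: [1.5, 0.8, 7.7]
finger_gap: 0.0118
grip_force: 85.1
6.7 [ 0.4747 -0.2571  0.2855] yaz 70.97 F [1.47 0.84 7.75] T [ 0.312 -0.339  0.079] 0.0118 85.0553093884082 q6 -0.314
[[-0.9454, 0.326, 0.0029], [0.326, 0.9454, 0.0004], [-0.0026, 0.0013, -1.0]]
time: 6.9
tcp_pos: [0.4748, -0.2569, 0.2854]
tcp_rot: [0.678, 3.064, 0.002]
contact_force: [0.7, 1.6, 8.7]
finger_gap: 0.0117
grip_force: 85.0
6.9 [ 0.4748 -0.2569  0.2854] yaz 65.04 F [0.66 1.61 8.74] T [ 0.428 -0.414  0.535] 0.0117 84.99904823605902 q6 -0.21
[[-0.9066, 0.422, 0.0035], [0.422, 0.9066, 0.0005], [-0.003, 0.0019, -1.0]]
```

```bash
python3 - <<'E'
from cell import bot
import cv2,numpy as np
a=bot.grab_frame("wrist")["img"][150:400,195:445,::-1]
b=bot.grab_frame("side")["img"][120:220,310:410,::-1]
cv2.imwrite("pics/g2.png",np.hstack([cv2.resize(a,(400,400)),cv2.resize(b,(400,400))]))
E
python3 st.py
```

```text
7.0 [ 0.4749 -0.2569  0.2854] yaz 65.15 F [1.58 1.07 9.54] T [ 0.52  -0.338  0.536] 0.0119 84.98642393868067 q6 -0.212
[[-0.9074, 0.4202, 0.0035], [0.4202, 0.9074, 0.0005], [-0.003, 0.0019, -1.0]]
```

View pics/g2.png

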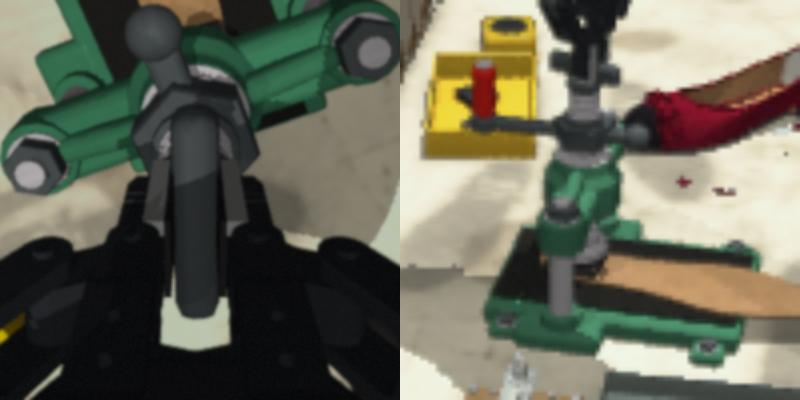

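```bash
python3 -m crank '[40,0,0,0,0,0,0,40,0,0,0,0,0,0,40,0,0,0,0,0,0,40,0,0,-25,0,0,0,40,0,0,-25,0,0,0,50,-41,15.2,0,0,0,0,50,-41,15.2,0,0,0,0,50,0,0,0,0,0,0,50,0,0,0,0,0,0]'
python3 st.py
python3 - <<'E'
from cell import bot
import cv2
f=bot.grab_frame("wrist");cv2.imwrite("pics/w3.png",f["img"][:,:,::-1])
for n in("bar_center","grip_center"):print(n,[(d["score"],d["position"]) for d in bot.boxes_of("wrist",n)][:3])
s=bot.observe();print(s['tcp_pos'].tolist(),s['tcp_rot'].tolist())
E
```

```text
time: 7.9
tcp_pos: [0.5613, -0.2641, 0.3319]
tcp_rot: [-0.677, -3.064, -0.002]
contact_force: [-0.4, -0.5, 0.6]
finger_gap: 0.0498
grip_force: 0.0
7.9 [ 0.5613 -0.2641  0.3319] yaz 65.1 F [-0.4  -0.5   0.56] T [ 0.009 -0.036 -0.012] 0.0498 0.0 q6 -0.135
[[-0.907, 0.421, -0.0033], [0.421, 0.907, 0.0022], [0.0039, 0.0006, -1.0]]
bar_center [(0.91, [261.8, 104.7]), (0.64, [273.9, 22.0])]
grip_center [(0.91, [319.4, 221.2])]
[0.5600547968527192, -0.2642241412706909, 0.3339299816100006] [-0.6789996245096175, -3.0662721413058467, -0.0006040253509631624]
```

View pics/w3.png

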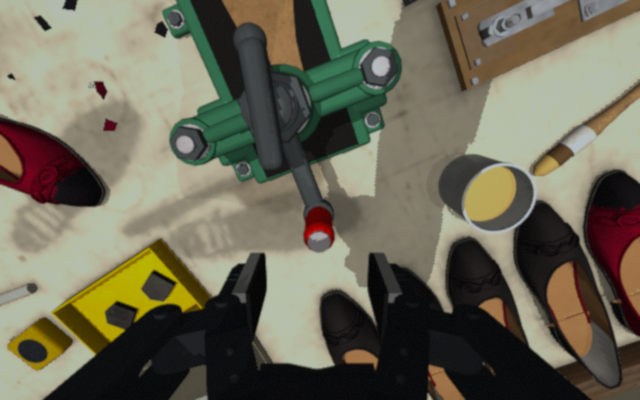

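Run:
```python
from h import *
P=[0.560055,-0.264224,0.33393];r=[-0.679,-3.06627,-0.0006]
w=lambda p,z:wz(p,z,P,r).round(4)
a,b=w((249,28),.2285),w((272,164),.2285);print("bar",a,b,(a+b)/2,np.hypot(*(a-b)[:2]),np.degrees(np.arctan2(*(b-a)[1::-1])))
print("handle",w((319,240),.213),w((319.4,221),.188))
```

```text
bar [ 0.4437 -0.2449  0.2285] [ 0.5084 -0.2658  0.2285] [ 0.47605 -0.25535  0.2285 ] 0.06799191128362253 -17.901980200267747
handle [ 0.5676 -0.2642  0.213 ] [ 0.5643 -0.2622  0.188 ]
```

```bash
python3 -m crank '[50,-3.1,2.8,0,0,0,0,50,0,0,41,0,0,0,50,0,0,41,0,0,0,50,0,0,0,0,0,0,10,0,0,0,0,0,0,10,0,0,0,0,0,0,10,0,0,0,0,0,0,10,0,0,0,0,0,0]' 35
python3 st.py
```

```text
time: 8.85
tcp_pos: [0.5662, -0.264, 0.2545]
tcp_rot: [0.678, 3.063, -0.002]
contact_force: [1.7, -0.7, 3.7]
finger_gap: 0.0197
grip_force: 34.6
8.85 [ 0.5662 -0.264   0.2545] yaz 65.05 F [ 1.72 -0.68  3.75] T [-0.126 -0.073  0.057] 0.0197 34.64314520359039 q6 -0.129
[[-0.9066, 0.4219, 0.0041], [0.4219, 0.9066, -0.0025], [-0.0048, -0.0005, -1.0]]
```

Run:
```python
import numpy as np
y=np.radians(65.05);X=np.array([-np.sin(y),np.cos(y)]);Y=np.array([np.cos(y),np.sin(y)])
p=lambda a:88*np.array([np.cos(np.radians(a)),np.sin(np.radians(a))])
for k in range(14):
    a=-4.5-12*k;d=p(a-12)-p(a);print(k,a-12,(d@X).round(1),(d@Y).round(1))
```

```text
0 -16.5 -4.6 -17.8
1 -28.5 -0.8 -18.4
2 -40.5 3.1 -18.1
3 -52.5 6.8 -17.1
4 -64.5 10.2 -15.3
5 -76.5 13.1 -12.9
6 -88.5 15.5 -9.9
7 -100.5 17.2 -6.4
8 -112.5 18.2 -2.7
9 -124.5 18.4 1.1
10 -136.5 17.7 4.9
11 -148.5 16.3 8.5
12 -160.5 14.2 11.7
13 -172.5 11.4 14.4
```

Sinking 0.8 mm per 12° step; first four steps, then check.

```bash
python3 -m crank '[10,-4.6,-17.8,0.8,0,0,0,10,-0.8,-18.4,0.8,0,0,0,10,3.1,-18.1,0.8,0,0,0,10,6.8,-17.1,0.8,0,0,0,10,0,0,0,0,0,0]'
python3 st.py
```

```text
time: 9.35
tcp_pos: [0.5298, -0.3298, 0.2504]
tcp_rot: [0.684, 3.063, -0.005]
contact_force: [0.6, -2.3, 7.5]
finger_gap: 0.0194
grip_force: 35.0
9.35 [ 0.5298 -0.3298  0.2504] yaz 64.83 F [ 0.63 -2.26  7.55] T [-0.187 -0.048 -0.02 ] 0.0194 34.992778301239014 q6 -0.246
[[-0.9051, 0.4252, 0.002], [0.4252, 0.9051, -0.0035], [-0.0033, -0.0023, -1.0]]
```

```bash
python3 -m crank '[10,10.2,-15.3,0.7,0,0,0,10,13.1,-12.9,0.7,0,0,0,10,15.5,-9.9,0.7,0,0,0,10,0,0,0,0,0,0]'
python3 st.py;  python3 -m crank '[10,8.5,-4.1,0.4,0,0,0,10,0,0,0,0,0,0]'
python3 st.py
```

```text
time: 9.75
tcp_pos: [0.4776, -0.3464, 0.2482]
tcp_rot: [0.683, 3.065, -0.003]
contact_force: [-1.5, -0.4, 6.0]
finger_gap: 0.0196
grip_force: 35.1
9.75 [ 0.4776 -0.3464  0.2482] yaz 64.86 F [-1.45 -0.39  6.  ] T [0.125 0.089 0.001] 0.0196 35.1279616355896 q6 -0.324
[[-0.9053, 0.4248, 0.0006], [0.4248, 0.9053, -0.0021], [-0.0014, -0.0016, -1.0]]
time: 9.95
tcp_pos: [0.4691, -0.346, 0.2478]
tcp_rot: [0.682, 3.065, -0.002]
contact_force: [-0.3, -0.4, 6.5]
finger_gap: 0.0198
grip_force: 35.1
9.95 [ 0.4691 -0.346   0.2478] yaz 64.93 F [-0.3  -0.36  6.52] T [ 0.303  0.037 -0.004] 0.0198 35.08791983127594 q6 -0.336
[[-0.9058, 0.4237, 0.0012], [0.4237, 0.9058, -0.0016], [-0.0018, -0.001, -1.0]]
```

```bash
python3 -m crank '[10,8.7,-2.3,0.4,0,0,0,10,0,0,0,0,0,0]'
python3 st.py|head -1;  python3 -m crank '[10,9,-1.8,0.4,0,0,0,10,0,0,0,0,0,0]'
python3 st.py|head -1; python3 -m crank '[10,9.2,-0.9,0.4,0,0,0,10,0,0,0,0,0,0]'
python3 st.py|head -1
```

```text
time: 10.15
tcp_pos: [0.4605, -0.3446, 0.2475]
tcp_rot: [0.681, 3.065, -0.003]
contact_force: [-1.5, -1.4, 7.1]
finger_gap: 0.0193
grip_force: 35.1
10.15 [ 0.4605 -0.3446  0.2475] yaz 64.94 F [-1.48 -1.42  7.05] T [0.144 0.088 0.007] 0.0193 35.14777600765228 q6 -0.344
time: 10.35
tcp_pos: [0.4516, -0.3422, 0.2471]
tcp_rot: [0.681, 3.065, -0.003]
contact_force: [0.2, -1.1, 8.4]
finger_gap: 0.0196
grip_force: 35.2
10.35 [ 0.4516 -0.3422  0.2471] yaz 64.95 F [ 0.16 -1.07  8.38] T [0.207 0.049 0.014] 0.0196 35.179590582847595 q6 -0.353
time: 10.55
tcp_pos: [0.4428, -0.339, 0.2466]
tcp_rot: [0.681, 3.065, -0.003]
contact_force: [-1.1, -0.6, 7.5]
finger_gap: 0.0195
grip_force: 35.2
10.55 [ 0.4428 -0.339   0.2466] yaz 64.96 F [-1.11 -0.58  7.5 ] T [ 0.224  0.    -0.011] 0.0195 35.211249589920044 q6 -0.36
```

```bash
python3 -m crank '[10,9.2,0.1,0.4,0,0,0,10,0,0,0,0,0,0]'
python3 st.py|head -1;  python3 -m crank '[10,9.2,1,0.4,0,0,0,10,0,0,0,0,0,0]'
python3 st.py|head -1; python3 -m crank '[10,9,2,0.4,0,0,0,10,0,0,0,0,0,0]'
python3 st.py|head -1
```

```text
time: 10.75
tcp_pos: [0.4352, -0.3352, 0.2464]
tcp_rot: [0.68, 3.064, -0.003]
contact_force: [0.0, -0.2, 6.8]
finger_gap: 0.0191
grip_force: 35.2
10.75 [ 0.4352 -0.3352  0.2464] yaz 64.97 F [ 0.01 -0.22  6.81] T [ 0.198 -0.368  0.002] 0.0191 35.17078936100006 q6 -0.366
time: 10.95
tcp_pos: [0.4282, -0.331, 0.2464]
tcp_rot: [0.679, 3.061, -0.004]
contact_force: [3.6, -2.8, 6.0]
finger_gap: 0.0193
grip_force: 35.2
10.95 [ 0.4282 -0.331   0.2464] yaz 64.99 F [ 3.61 -2.85  6.  ] T [-0.067 -0.883  0.03 ] 0.0193 35.18310785293579 q6 -0.37
time: 11.15
tcp_pos: [0.4211, -0.3256, 0.2462]
tcp_rot: [0.679, 3.061, -0.005]
contact_force: [2.4, -2.0, 7.6]
finger_gap: 0.0193
grip_force: 35.2
11.15 [ 0.4211 -0.3256  0.2462] yaz 64.98 F [ 2.41 -2.01  7.55] T [-0.163 -0.87  -0.054] 0.0193 35.23548066616058 q6 -0.373
```

```bash
python3 -m crank '[10,4.5,1.3,0,0,0,0,10,0,0,0,0,0,0]'
python3 st.py|head -1;  python3 -m crank '[10,4.2,1.8,0,0,0,0,10,0,0,0,0,0,0]'
python3 st.py|head -1
```

```text
time: 11.35
tcp_pos: [0.4179, -0.3228, 0.2463]
tcp_rot: [0.679, 3.061, -0.006]
contact_force: [4.0, -2.8, 7.1]
finger_gap: 0.0192
grip_force: 35.2
11.35 [ 0.4179 -0.3228  0.2463] yaz 64.98 F [ 3.98 -2.79  7.11] T [-0.256 -0.953  0.01 ] 0.0192 35.1873242855072 q6 -0.373
time: 11.55
tcp_pos: [0.4153, -0.3201, 0.2465]
tcp_rot: [0.679, 3.059, -0.008]
contact_force: [3.4, -5.4, 5.2]
finger_gap: 0.0193
grip_force: 35.0
11.55 [ 0.4153 -0.3201  0.2465] yaz 64.98 F [ 3.42 -5.39  5.22] T [-0.744 -1.134 -0.033] 0.0193 35.019739866256714 q6 -0.373
```

```bash
python3 -m crank '[45,0,0,0,0,0,0,45,0,0,0,0,0,0,45,0,0,0,0,0,0,45,0,0,-40,0,0,0,45,0,0,-40,0,0,0,45,40,0,-20,0,0,0,45,0,0,0,0,0,0,45,0,0,0,0,0,0]'
python3 st.py
python3 - <<'E'
from cell import bot
import cv2,numpy as np
s=bot.observe();f=bot.grab_frame("wrist")["img"]
print(s['tcp_pos'].tolist(),s['tcp_rot'].tolist())
b=bot.grab_frame("side")["img"][110:230,270:470]
cv2.imwrite("pics/w4.png",np.hstack([f[:,120:520],cv2.resize(b,(400,240))[np.clip(np.arange(400),0,239)]])[:,:,::-1])
E
```

```text
time: 12.35
tcp_pos: [0.377, -0.2998, 0.344]
tcp_rot: [0.679, 3.067, -0.0]
contact_force: [0.6, 0.2, -0.5]
finger_gap: 0.045
grip_force: 0.0
12.35 [ 0.377  -0.2998  0.344 ] yaz 65.02 F [ 0.62  0.21 -0.51] T [ 0.001  0.03  -0.033] 0.045 0.0 q6 -0.403
[[-0.9064, 0.4224, 0.0006], [0.4224, 0.9064, -0.0004], [-0.0007, -0.0001, -1.0]]
[0.37700861673579716, -0.29979336959552383, 0.34402408516638444] [0.6793966558158314, 3.066589302489399, -0.00044573852340251647]
```

View pics/w4.png

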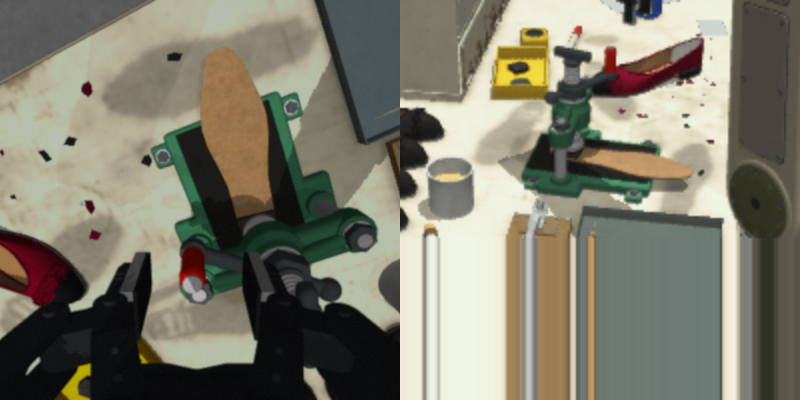

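```bash
python3 -c "
from cell import bot
print(bot.job_done())"
```

```text
the job is handed in; nothing more can be done
None
```

I clamped the foot on the heel lift and jammed the lock nut tight against the boss, then handed the job in at about 12.5 s of the 45 s. The clamp and jam are inferred from torque and force readings (0.54 N m at the bar, about 5–6 N at the handle), not measured directly, and hand-in returned no verdict. In the last pictures the sole still lies under the foot, and nothing else on the bench was touched.

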